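# Show the mark on the base of the porcelain ink box

## Task

Take the porcelain ink box out of its foam by lifting its free end first, so that it comes out from under the foam lip, stand it on end on the blue pad and let go of it there. Then take it again another way and lay it flat in the middle of the pad with its painted face down, so that the red mark on its base can be seen. Do not drop it or let it topple, and leave the other wares where they are.

Things in the scene. Friction and masses are not known exactly. Their poses are not given: they have to be found in the camera images.
- inkbox_mid (a point): Centre of the ink box: closed rigid porcelain box, 84 (its x) x 54 (its y) x 26 mm (its z), about 0.24 kg. +z face: painted (white, blue frame and dots), up at the start; -z face: the bare brown base with a red square mark. Its -x end is the free end, its +x end the tucked one. It stands steadily on either of these 54 x 26 mm ends.
- inkbox_tucked (a point): Middle of the lower (base side) edge of the ink box's tucked end, 42 mm towards +x and 13 mm towards -z from inkbox_mid; same axes as inkbox_mid.
- inkbox: The ink box again, its origin at the centre of its base; axes as for inkbox_mid.
- pocket (a point): Centre of the pocket floor (44 mm wide) in the fixed grey foam block (rigid), 26 mm above the table; x runs from the free to the tucked end of the box in it, z up. Play about the box: 2 to 2.5 mm. Cheeks 18 mm high flank the box's sides only from 12 mm beyond this point on towards +x; the sides before that are open finger wells, reaching 18 mm below the pocket floor.
- foam_wall (a point): Top of the middle of the foam wall before the box's free end: 12 mm above the pocket floor, 44 mm wide, 14 mm thick; beyond it (towards -x) the foam ends. Axes as for pocket.
- foam_lip (a point): Middle of the lower inner edge of the rigid foam lip at the tucked end, 30 mm above the pocket floor (4 mm above the box). The lip overhangs the last 7 mm of the box, is 12 mm thick, and stops a straight lift: raise the free end, and draw the box some 20 mm towards -x as it tilts. Axes as for pocket; the foam behind the lip is 42 mm above the pocket floor.
- pad_top (a point): Centre of the upper face of the fixed blue viewing pad, 170 (x) x 150 (y) mm, 8 mm thick, lying on the table; z up.
- saucer_c (a point): Bystander: white saucer, 92 mm across, 17 mm high; point on its axis half-way up.
- browncup_c (a point): Bystander: brown stoneware cup, 60 mm across, 38 mm high; point on its axis half-way up.
- teabowl_c (a point): Bystander: white tea bowl with a blue band, 72 mm across, 37 mm high; point on its axis half-way up.
- vase_c (a point): Bystander: white vase with a blue belt, 60 mm across, 125 mm high; point on its axis half-way up.
- jarlet_c (a point): Bystander: blue jar with a domed lid, 68 mm across, 68 mm high; point on its axis half-way up.
- loupe_c (a point): Bystander: black magnifying loupe, 32 mm across, 22 mm high, with a brass arm; point on its axis half-way up.
- snuff_c (a point): Bystander: white snuff bottle with a red stopper, 30 mm across, 57 mm high, standing on the tall end of the foam block; point on its axis half-way up.
There are look-alikes about, which are no part of the job. There is more than one size of the part that bears pocket; the job needs the smallest.

How it is judged (in metres and radians):
On the way, in this order (a step that is already met when the one before it is completed fails the run):
1. The free end of the ink box is raised (box tilted by more than 0.12 rad) while the edge of its tucked end is still under the foam lip, less than 12 mm above the pocket floor (angle between inkbox_mid's own z axis and vertical between 0.12 and 1.2 rad and z of inkbox_mid in the frame of pocket above 0.015 m and z of inkbox_tucked in the frame of pocket below 0.012 m and distance between inkbox_tucked and pocket below 0.05 m), for 0.05 s.
2. The ink box stands on end on the pad by itself (within 0.1 rad), touched by no finger (angle between the x axis of inkbox_mid and the z axis of pad_top, either way round below 0.1 rad and z of inkbox_mid in the frame of pad_top between 0.037 and 0.046 m and horizontal distance between inkbox_mid and pad_top below 0.09 m and contact force between the fingers and inkbox below 0.2 N and linear speed of inkbox below 0.03 m/s), for 0.2 s.
At the end, for the whole second after the job is handed in: The ink box lies flat (within 0.08 rad) on the pad, painted face down and marked base up, its centre within 35 mm of the pad's centre, released and at rest; every other ware is within 20 mm of where it stood (angle between inkbox_mid's own z axis and vertical above 3.06 rad and horizontal distance between inkbox_mid and pad_top below 0.035 m and z of inkbox_mid in the frame of pad_top between 0.01 and 0.016 m and contact force between the fingers and inkbox below 0.2 N and linear speed of inkbox below 0.02 m/s and distance of each of saucer_c, browncup_c, teabowl_c, vase_c, jarlet_c, loupe_c, snuff_c from where it was at the start of the episode below 0.02 m); the robot touches nothing.
It fails at once if the ink box is dropped or topples: it moves faster than 0.5 m/s with no finger on it (contact force between the fingers and inkbox below 0.2 N and linear speed of inkbox above 0.5 m/s).
It fails at once if another ware is knocked over or shifted by more than 40 mm (distance of any of saucer_c, browncup_c, teabowl_c, vase_c, jarlet_c, loupe_c, snuff_c from where it was at the start of the episode above 0.04 m).
It also fails if it takes over 61 s, if anything falls off the work surface, if the arm or the gripper's body presses on something with over 40 N, if the wrist force passes 120 N, or if a joint passes its speed limit or range.

## Robot

A 7-joint arm with a two-finger parallel gripper is mounted at the origin on the work surface. World frame = base frame: x ahead of the robot, y to its left, z up, the work surface at z = 0. Lengths are in mm, angles in rad, forces in N, time in s.
With the tool pointing down it reaches from about 400 to 875 mm from the base axis. Payload 4.4 kg.
Tool frame: the origin (TCP) lies at the very end of the fingers, on their centre line; the grasp point (between the pads) lies 19 mm behind it; z points along the fingers, y is the line along which they close (so a half turn about z gives the same grasp; the last joint's range is limited). The gripper opens to 85 mm and grips with 20 to 120 N. Pads are 22 mm wide; open, the fingers measure 114 mm over their backs; the gripper's body (76 mm by 85 mm) begins 54 mm behind the grasp point. The pads swing forward as they close: fully open they stand 13 mm farther back than shut.
Start: joints at [-1.36, 0.628, 0.038, 1.517, -0.027, 0.996, -0.02], TCP at [177.607, 625.279, 231.313] pointing down, gripper open.
Joint ranges: [-3.06, 3.06], [-0.37, 2.12], [-1.25, 1.32], [0.18, 2.47], [-1.1, 4.24], [0.23, 1.98], [-2.94, 2.94]. Speed limits (rad/s): [2.57, 2.57, 3.14, 3.14, 3.14, 3.14, 3.14].

## Interface

Orientations are given as [roll, pitch, yaw] about the fixed x, y, z axes, in that order (R = Rz(yaw) Ry(pitch) Rx(roll)).
In Python, from cell import read_state, get_image, camera_info, finish_job gives the robot as it stands.
- The arm moves only by the tool play_rows, never from a script. Its argument "deltas" is one flat list of numbers, 7 for each row, row after row: the shift along the tool's x, y, z in mm, then the turn, a rotation vector about the tool's x, y, z in rad, then the opening, from 0 (shut) to 1 (fully open). In form: [dx, dy, dz, ax, ay, az, grip, dx, dy, dz, ax, ay, az, grip, ...]. A call has 1 to 10 rows; each row is the pose to reach, as a shift and turn from the pose commanded when the call began, along the tool's axes at that moment; what a row does not reach only later rows make up. A row lasts 1/8 s, in which the tool goes at most 62.5 mm and 10.7 degrees, less where a joint would pass 70% of its speed; a pose out of reach is approached as far as the arm can. A call with a gripper value outside its range is refused whole. The fingers move at their own pace and stop on an object; the grip force is fixed at half the most. Time passes only in rows, so rows that repeat a pose let the fingers close. It gives the time, the measured TCP pose, the force, the opening and the grip force at its end, in the units of the state.
- read_state(): the state, without advancing time (a new reading comes with each control period).
- get_image(name): name is "scene" or "top"; returns the picture (384x512x3 uint8, red, green, blue); there is no depth.
- camera_info(name): a dict with "fx", "fy", "cx", "cy" (pixels), "T" (4x4, takes a point from camera to world coordinates). Camera axes: x right, y down, z forward; pixel columns grow to the right and rows downward; lengths in mm; the calibration is good to about 2 mm. A picture is of the moment at which its call begins. camera_info takes no time and is no camera call.
- finish_job(): hands the job in; it is judged then, once.
The state is a dict: "clock": time; "qpos": joint angles; "qd": joint speeds; "tau": joint torques, N m; "eef_pos": TCP position; "tool_rot": TCP orientation; "force": force on the tool from outside, world axes, zero at the start; "torque": the same for the moment, N m; "width": finger opening in mm; "gripper_force": force on a finger pad.
Only numpy, scipy, OpenCV 4.12 (cv2) and the standard library are available. Lean on these libraries where they do the work, as an engineer would, in place of code of your own. Each camera call takes 0.05 s, during which the arm holds its last target. There are 200 camera calls.

## Working session

There is one attempt and no reset: what is moved stays moved. The work goes in short steps, Python scripts to look and compute and a tool call to move; the robot and the scene stay as the last step left them, time stands still between calls to the robot, and variables do not carry over. Pictures are saved under pics/ and viewed, at most 11 in all, crops included, and the job is handed in when it is done.

Besides the shell and the picture viewer there is one more tool, called after "Call:" as name(argument=value, ...), one argument or row to a line, values as JSON. play_rows: Moves the arm, as the interface text tells. Its arguments: {"type":"object","properties":{"deltas":{"type":"array"}},"required":["deltas"]}

```bash
mkdir -p pics
cat > h.py <<'E'
import numpy as np, cv2
from scipy.spatial.transform import Rotation as R
from cell import *
def save(n,f,crop=None,k=1):
    im=get_image(n)[:,:,::-1]
    if crop: im=im[crop[1]:crop[3],crop[0]:crop[2]]
    if k!=1: im=cv2.resize(im,None,fx=k,fy=k,interpolation=cv2.INTER_CUBIC)
    cv2.imwrite('pics/'+f,im)
def ray(n,u,v,z):
    c=camera_info(n);T=np.array(c['T']);d=T[:3,:3]@np.array([(u-c['cx'])/c['fx'],(v-c['cy'])/c['fy'],1]);o=T[:3,3]
    return o+d*(z-o[2])/d[2]
def proj(n,P):
    c=camera_info(n);T=np.array(c['T']);p=(np.atleast_2d(P)-T[:3,3])@T[:3,:3]
    return np.c_[p[:,0]/p[:,2]*c['fx']+c['cx'],p[:,1]/p[:,2]*c['fy']+c['cy']]
E
python3 - <<'E'
from h import *
a=get_image('top')[:,:,::-1];b=get_image('scene')[:,:,::-1]
cv2.imwrite('pics/top0.png',a);cv2.imwrite('pics/scene0.png',b)
for n in('top','scene'):
    c=camera_info(n);print(n,c['fx'],c['cx'],c['cy'],np.round(c['T'],3).tolist())
print(read_state())
E
```

```text
top 453.6601804517874 259.4818761759838 195.77914751863685 [[0.006, -0.999, 0.05, 408.141], [-1.0, -0.008, -0.024, 11.379], [0.024, -0.05, -0.998, 1307.233], [0.0, 0.0, 0.0, 1.0]]
scene 352.08872960756196 256.5684226944213 190.4714967012845 [[0.628, 0.49, -0.605, 1067.034], [0.779, -0.388, 0.493, -504.27], [0.007, -0.781, -0.625, 733.036], [0.0, 0.0, 0.0, 1.0]]
{'clock': 0.1, 'qpos': array([-1.35982696,  0.62926406,  0.03845133,  1.51830481, -0.02700175,
        0.99631983, -0.01998817]), 'qd': array([-0.00016652, -0.00175367,  0.00043548, -0.0017345 ,  0.00041957,
       -0.00170029, -0.0002463 ]), 'tau': array([ 3.83113176e-03, -5.64532721e+01,  1.23068534e+00, -1.93975264e+01,
        1.12814654e-02,  5.31904574e-03,  2.01202766e-06]), 'eef_pos': array([177.42615646, 624.70372726, 230.46265191]), 'tool_rot': array([-3.13981488e+00,  2.20128426e-05,  2.86482802e+00]), 'force': array([0.52848078, 0.79989199, 0.83054148]), 'torque': array([ 0.01491532,  0.01598907, -0.01367665]), 'gripper_force': 0.0, 'width': 85.5714631837495}
```

View pics/top0.png

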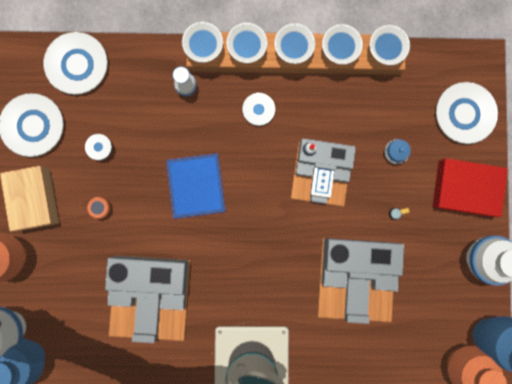

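View pics/scene0.png

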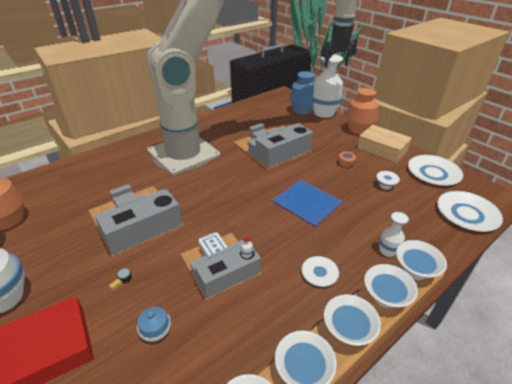

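The three foam blocks in the top view are at (147,297), (361,280) and (323,172). The one at (323,172) is the smallest, and it alone holds a painted box and the snuff bottle. I'll check it in an enlarged crop. The pad is at (196,185).

Run:
```python
from h import *
a=cv2.imread('pics/top0.png');b=cv2.imread('pics/scene0.png')
A=cv2.resize(a[130:215,283:363],None,fx=7,fy=7,interpolation=cv2.INTER_CUBIC)[:595]
A=cv2.resize(a[132:212,285:361],None,fx=5,fy=5,interpolation=cv2.INTER_CUBIC)
B=cv2.resize(b[225:301,180:264],None,fx=5,fy=5,interpolation=cv2.INTER_CUBIC)
W=np.zeros((400,800,3),np.uint8);W[:400,:380]=A;W[:380,380:800]=B
cv2.imwrite('pics/crop.png',W)
# pad via blue mask
hsv=cv2.cvtColor(a,cv2.COLOR_BGR2HSV)
m=((hsv[...,0]>105)&(hsv[...,0]<125)&(hsv[...,1]>150)&(hsv[...,2]>80)).astype(np.uint8)
m[:, :150]=0;m[:,240:]=0;m[:140]=0;m[230:]=0
r=cv2.minAreaRect(cv2.findNonZero(m));print(r)
P=[ray('top',*p,8) for p in cv2.boxPoints(r)];print(np.round(P,1));print(ray('top',*r[0],8))
```

```text
((195.10772705078125, 185.36154174804688), (53.583003997802734, 46.76109313964844), 82.87498474121094)
[[568.6 241.7   8. ]
 [586.7 109.3   8. ]
 [434.   88.6   8. ]
 [416.6 220.4   8. ]]
[501.25316102 165.0720421    8.        ]
```

View pics/crop.png

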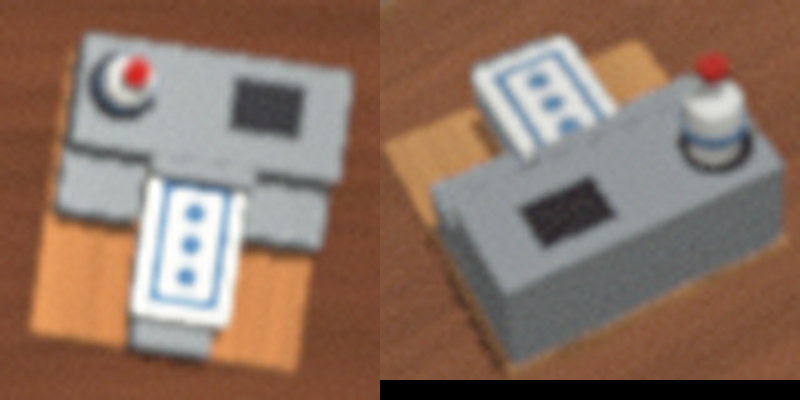

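The crop confirms it: the small foam holds the white box with a blue frame and three dots, its free end toward the robot and its tucked end under the lip. In the crop the top-face corners are about (130,320), (228,328), (245,187) and (150,178). That makes it about 54 mm wide with about 77 mm visible, as expected.

```bash
cat >> h.py <<'E'
def cur():
    s=read_state();return np.array(s['eef_pos']),R.from_euler('xyz',s['tool_rot'])
def tool(az,lean):
    # tool y = horizontal, perpendicular to heading az; z points down, leaning lean rad forward(+) along az
    f=np.array([np.cos(az),np.sin(az),0]);z=f*np.sin(lean)-np.array([0,0,1])*np.cos(lean)
    y=np.array([-np.sin(az),np.cos(az),0]);return R.from_matrix(np.c_[np.cross(y,z),y,z])
def rows(*tg):
    p,r=cur()
    for P,Q in tg: print(np.round(r.inv().apply(np.array(P)-p),1).tolist(),np.round((r.inv()*Q).as_rotvec(),3).tolist())
E
python3 - <<'E'
from h import *
a=cv2.imread('pics/top0.png').astype(int)
w=((a.min(2)>165)).astype(np.uint8)
blue=((a[...,0]>a[...,2]+40)).astype(np.uint8)
m=(w|blue); M=np.zeros_like(m); M[166:199,308:337]=m[166:199,308:337]
M=cv2.morphologyEx(M,cv2.MORPH_CLOSE,np.ones((3,3)))
print(M.sum()); r=cv2.minAreaRect(cv2.findNonZero(M));print(r)
B=cv2.boxPoints(r);print(np.round([ray('top',*p,52) for p in B],1))
# hand corners
H=[((x+.5)/5-.5+285,(y+.5)/5-.5+132) for x,y in [(130,320),(228,328),(245,187),(150,178)]]
print(np.round([ray('top',*p,52) for p in H],1))
# foam back top edge z=68
F=[((x+.5)/5-.5+285,(y+.5)/5-.5+132) for x,y in [(85,33),(352,70),(340,183)]]
print(np.round([ray('top',*p,68) for p in F],1))
hs=cv2.cvtColor(a.astype(np.uint8),cv2.COLOR_BGR2HSV)
m=((hs[...,0]>100)&(hs[...,0]<130)&(hs[...,1]>120)).astype(np.uint8);m[:,:150]=0;m[:,240:]=0;m[:140]=0;m[230:]=0
r=cv2.minAreaRect(cv2.findNonZero(m));print(r,ray('top',*r[0],8))
rows(([480,400,230],tool(-.13,0)),([490,-160,230],tool(-.13,0)))
E
```

```text
685
((322.0, 182.0), (32.0, 28.0), 90.0)
[[ 554.8 -153.1   52. ]
 [ 555.5 -231.5   52. ]
 [ 466.1 -231.3   52. ]
 [ 465.5 -153.2   52. ]]
[[ 472.2 -160.4   52. ]
 [ 468.2 -215.1   52. ]
 [ 547.  -224.7   52. ]
 [ 551.6 -171.5   52. ]]
[[ 629.8 -133.2   68. ]
 [ 610.8 -281.2   68. ]
 [ 547.9 -274.3   68. ]]
((195.46926879882812, 185.7538604736328), (57.18001174926758, 50.358097076416016), 82.87498474121094) [500.13636429 164.0255228    8.        ]
[-352.5, -133.5, 0.7] [-0.002, -0.0, -0.147]
[-515.1, -669.4, 1.7] [-0.002, -0.0, -0.147]
```

Call:
play_rows(
  deltas=[-350, -130, 0, 0, 0, -0.145, 1, -350, -130, 0, 0, 0, -0.145, 1, -350, -130, 0, 0, 0, -0.145, 1, -350, -130, 0, 0, 0, -0.145, 1, -350, -130, 0, 0, 0, -0.145, 1, -350, -130, 0, 0, 0, -0.145, 1, -515, -670, 0, 0, 0, -0.145, 1, -515, -670, 0, 0, 0, -0.145, 1, -515, -670, 0, 0, 0, -0.145, 1, -515, -670, 0, 0, 0, -0.145, 1],
)

```text
clock: 1.35
eef_pos: [483.4, 152.5, 231.1]
tool_rot: [-3.141, -0.0, 3.01]
force: [0.6, -0.5, -0.3]
width: 85.5
gripper_force: 0.0
```

Run:
```python
from h import *
q=tool(-.128,.6);z=q.as_matrix()[:,2];G=np.array([492,-190.5,39])
print(read_state()['qpos'])
rows((G+z*(19-130),q),(G+z*(19-40),q),(G+z*19,q))
```

```text
[-0.36441624  0.42492571  0.00466728  1.91085681 -0.00246616  0.80613767
  1.08052933]
[9.0, -339.1, 100.6] [-0.001, -0.6, -0.004]
[-41.8, -338.9, 174.8] [-0.001, -0.6, -0.004]
[-64.4, -338.8, 207.8] [-0.001, -0.6, -0.004]
```

Call:
play_rows(
  deltas=[0, -60, 10, 0, -0.1, 0, 1, 0, -120, 20, 0, -0.2, 0, 1, 0, -180, 30, 0, -0.3, 0, 1, 5, -240, 45, 0, -0.4, 0, 1, 5, -290, 60, 0, -0.5, 0, 1, 9, -339, 80, 0, -0.6, 0, 1, 9, -339, 100, 0, -0.6, 0, 1, 9, -339, 100, 0, -0.6, 0, 1],
)

```text
clock: 2.35
eef_pos: [417.5, -153.5, 131.2]
tool_rot: [-3.068, 0.321, 3.056]
force: [0.4, 0.1, -0.7]
width: 85.7
gripper_force: 0.0
```

Run:
```python
from h import *
s=read_state();print(s['qpos'],s['eef_pos'],s['tool_rot'])
save('top','top1.png',(265,112,375,217),5)
q=tool(-.128,.6);z=q.as_matrix()[:,2];G=np.array([492,-190.5,39])
rows((G+z*(19-40),q),(G+z*19,q))
# predicted finger axis / box corners
f=np.array([np.cos(.128),-np.sin(.128),0]);y=np.array([np.sin(.128),np.cos(.128),0]);C=np.array([511.5,-193,52])
for a,b in[(-42,27),(-42,-27),(35,-27),(35,27)]: print((proj('top',C+a*f+b*y)[0]-[265,112])*5)
print((proj('top',s['eef_pos'])[0]-[265,112])*5)
```

```text
[ 0.9038005   0.60109055 -0.90479821  2.45014174  1.7110917   0.51142076
  0.0088736 ] [ 417.4564175  -153.45233413  131.20872942] [-3.06764096  0.3212726   3.05569729]
[-41.2, -13.9, 91.9] [-0.063, -0.278, 0.039]
[-52.2, -11.6, 130.3] [-0.063, -0.278, 0.039]
[228.78411478 416.06656333]
[324.78449876 429.18318144]
[342.15854596 292.5804466 ]
[246.47663972 279.40581582]
[235.34209121 515.53012481]
```

View pics/top1.png

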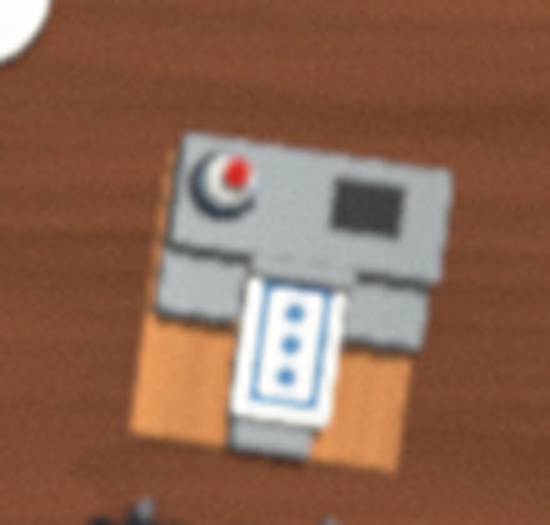

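The top crop shows the box unchanged, with corners within about 1 mm of my prediction. The arm, though, hit its elbow limit (q4 = 2.45) at that forward lean. I'll fit a quick kinematic model so I can choose leans it can reach.

```bash
cat > kin.py <<'E'
import numpy as np,itertools
from scipy.spatial.transform import Rotation as R
from scipy.optimize import least_squares
lo=np.array([-3.06,-.37,-1.25,.18,-1.1,.23,-2.94]);hi=np.array([3.06,2.12,1.32,2.47,4.24,1.98,2.94])
def fk(q,p,s):
    L1,L2,d1,Lt,o1,o7=p
    z=lambda a:R.from_euler('z',a);y=lambda a:R.from_euler('y',a)
    r=z(s[0]*q[0]+o1)*y(q[1]);P=np.array([0,0,d1])
    r=r*z(s[1]*q[2]);P=P+r.apply([0,0,L1]);r=r*y(q[3])
    r=r*z(s[2]*q[4]);P=P+r.apply([0,0,L2]);r=r*y(q[5]);P=P+r.apply([0,0,Lt])
    return P,r*z(s[3]*q[6]+o7)
D=[([-1.35982696,.62926406,.03845133,1.51830481,-.02700175,.99631983,-.01998817],[177.426,624.704,230.463],[-3.1398,0,2.8648]),
([-.36441624,.42492571,.00466728,1.91085681,-.00246616,.80613767,1.08052933],[483.4,152.5,231.1],[-3.141,0,3.01]),
([.9038005,.60109055,-.90479821,2.45014174,1.7110917,.51142076,.0088736],[417.4564,-153.4523,131.2087],[-3.06764,.32127,3.0557])]
def fit():
    best=None
    for s in itertools.product([-1,1],repeat=4):
      for o7 in(0,np.pi/2,np.pi,-np.pi/2):
        def res(p):
            e=[]
            for q,P,r in D:
                a,b=fk(q,p,s);e+=list((a-P)/1);e+=list((b.inv()*R.from_euler('xyz',r)).as_rotvec()*300)
            return e
        f=least_squares(res,[500,400,300,300,0,o7])
        if best is None or f.cost<best[0]: best=(f.cost,f.x,s)
    return best
def ik(P,Q,p,s,q0,w=.02):
    def res(q):
        a,b=fk(q,p,s);return np.r_[(a-P)/3,(b.inv()*Q).as_rotvec()*100,w*(q-q0)]
    f=least_squares(res,np.clip(q0,lo+.01,hi-.01),bounds=(lo,hi));a,b=fk(f.x,p,s)
    return f.x,np.linalg.norm(a-P),(b.inv()*Q).magnitude()
E
python3 - <<'E'
from kin import *; from h import tool; import pickle
c,p,s=fit();print(c,np.round(p,3),s);pickle.dump((p,s),open('k.pkl','wb'))
q0=np.array(D[1][0])
for nm,G in[('pocket',[492,-192,39]),('pad',[500,164,70]),('padfar',[545,175,70])]:
  az0=-.128 if nm=='pocket' else np.arctan2(G[1],G[0])
  for az in((az0,) if nm=='pocket' else (az0,az0+np.pi)):
   for L in(.6,.4,.3,.2,0,-.4,-.8,-1.0,-1.2,-1.4):
    Q=tool(az,L);P=np.array(G)+19*Q.as_matrix()[:,2]
    best=min((ik(P,Q,p,s,q0+np.r_[d]) for d in(np.zeros(7),np.array([.5,0,-.5,0,.5,0,1]),np.array([0,0,.5,0,0,0,-2.]))),key=lambda t:t[1]+100*t[2])
    print(nm,round(az,2),L,np.round(best[0],2),round(best[1],1),round(best[2],3))
E
```

```text
38.0683309004938 [ 5.63548e+02  3.80984e+02  3.13617e+02  3.33826e+02 -4.80000e-02
  1.52400e+00] (-1, -1, -1, -1)
pocket -0.13 0.6 [ 0.92  1.04 -0.75  2.46  2.72  0.84 -0.66] 0.0 0.0
pocket -0.13 0.4 [ 0.84  0.91 -0.68  2.33  2.34  0.52 -0.41] 0.0 0.0
pocket -0.13 0.3 [ 0.72  0.84 -0.53  2.25  2.11  0.34 -0.24] 0.0 0.0
pocket -0.13 0.2 [ 0.62  0.8  -0.4   2.17  1.53  0.23  0.3 ] 0.0 0.0
pocket -0.13 0 [ 0.38  0.79 -0.09  2.01  0.18  0.35  1.6 ] 0.0 0.0
pocket -0.13 -0.4 [ 0.35  0.93 -0.13  1.67  0.21  0.96  1.54] 0.0 0.0
pocket -0.13 -0.8 [ 0.31  1.13 -0.13  1.33  0.21  1.49  1.55] 0.0 0.0
pocket -0.13 -1.0 [ 0.3   1.25 -0.12  1.17  0.21  1.73  1.56] 0.0 0.0
pocket -0.13 -1.2 [ 0.28  1.37 -0.11  1.01  0.22  1.97  1.58] 0.0 0.0
pocket -0.13 -1.4 [ 0.09  1.42  0.34  1.04 -0.    1.98  1.87] 23.6 0.097
pad 0.32 0.6 [ 0.1   0.93 -0.73  2.47  2.51  0.89 -0.87] 3.6 0.012
pad 0.32 0.4 [ 0.07  0.82 -0.66  2.34  2.18  0.56 -0.59] 0.0 0.0
pad 0.32 0.3 [-0.05  0.75 -0.47  2.26  1.93  0.33 -0.37] 0.0 0.0
pad 0.32 0.2 [-0.14  0.72 -0.33  2.17  1.27  0.23  0.27] 0.0 0.0
pad 0.32 0 [-0.29  0.73 -0.
[... 1717 characters left out ...]
 0.204
padfar 3.45 0.6 [-0.53  1.06  0.36  1.34 -0.25  1.4  -1.39] 0.0 0.0
padfar 3.45 0.4 [-0.55  0.95  0.35  1.52 -0.28  1.13 -1.36] 0.0 0.0
padfar 3.45 0.3 [-0.56  0.91  0.35  1.61 -0.31  0.99 -1.34] 0.0 0.0
padfar 3.45 0.2 [-0.56  0.86  0.34  1.7  -0.33  0.84 -1.31] 0.0 0.0
padfar 3.45 0 [-0.54  0.78  0.29  1.88 -0.4   0.54 -1.24] 0.0 0.0
padfar 3.45 -0.4 [ 0.12  0.86 -0.74  2.22  1.98  0.57  2.79] 0.0 0.0
padfar 3.45 -0.8 [ 0.15  1.09 -0.82  2.47  2.66  1.19  2.28] 5.4 0.013
padfar 3.45 -1.0 [-0.03  1.1  -0.5   2.47  2.95  1.34  1.97] 33.1 0.052
padfar 3.45 -1.2 [-0.24  1.3  -0.16  2.47  3.16  1.84  1.7 ] 47.7 0.018
padfar 3.45 -1.4 [ 0.27  1.78 -0.77  2.47  3.66  1.98  2.73] 24.4 0.047
```

```bash
cat > ex.py <<'E'
from kin import *; from h import tool; import pickle
p,s=pickle.load(open('k.pkl','rb'))
rng=np.random.default_rng(0)
seeds=[lo+(hi-lo)*rng.random(7) for _ in range(10)]
for G in([500,164,75],[545,175,75],[470,200,75]):
 for L in(-1.57,-1.3):
  for k in range(12):
    az=np.arctan2(G[1],G[0])+k*np.pi/6
    Q=tool(az,L);P=np.array(G)+19*Q.as_matrix()[:,2]
    for q0 in seeds:
        q,e,r=ik(P,Q,p,s,q0,.003)
        if e<1 and r<.01: print(G,L,k*30,np.round(q,2));break
E
timeout 300 python3 ex.py
```

```text
[500, 164, 75] -1.57 60 [-1.06  1.51  0.68  1.25  0.31  1.7   2.29]
[500, 164, 75] -1.57 90 [-1.15  1.37  0.4   1.64  0.8   1.37  1.89]
[500, 164, 75] -1.57 120 [-1.36  1.42  0.49  2.04  1.29  1.02  1.4 ]
[500, 164, 75] -1.57 150 [-1.05  1.52  0.15  2.4   1.94  1.73  0.75]
[500, 164, 75] -1.57 210 [ 1.09  2.12 -1.14  2.4   3.54  0.51 -2.88]
[500, 164, 75] -1.57 240 [ 0.81  1.56 -0.77  2.04 -1.1   0.7   1.49]
[500, 164, 75] -1.57 270 [ 0.47  1.4  -0.49  1.64 -0.74  1.31  1.09]
[500, 164, 75] -1.57 300 [ 0.24  1.45 -0.48  1.25 -0.45  1.76  0.9 ]
[500, 164, 75] -1.3 30 [-0.82  1.44  0.69  1.07 -0.04  1.93  2.21]
[500, 164, 75] -1.3 60 [-0.97  1.31  0.46  1.36  0.36  1.55  2.14]
[500, 164, 75] -1.3 90 [-1.08  1.2   0.31  1.73  0.82  1.21  1.89]
[500, 164, 75] -1.3 120 [-1.71  1.73  1.27  2.13 -0.81  0.23 -2.73]
[500, 164, 75] -1.3 240 [ 0.89  1.53 -1.02  2.13 -0.81  0.23  1.08]
[500, 164, 75] -1.3 270 [ 0.45  1.24 -0.48  1.73 -0.7   1.11  1.04]
[500, 164, 75] -1.3 300 [ 0.21  1.3  -0.41  1.36 -0.4   1.57  0.94]
[500, 164, 75] -1.3 330 [-0.15  1.34 -0.07  1.07 -0.32  1.98  1.24]
[545, 175
[... 1473 characters left out ...]
07 -1.1   0.7   1.52]
[470, 200, 75] -1.57 270 [ 0.41  1.4  -0.49  1.68 -0.73  1.29  1.11]
[470, 200, 75] -1.57 300 [ 0.18  1.45 -0.5   1.3  -0.43  1.72  0.91]
[470, 200, 75] -1.3 30 [-0.93  1.42  0.7   1.13 -0.05  1.89  2.21]
[470, 200, 75] -1.3 60 [-1.05  1.29  0.43  1.41  0.38  1.53  2.1 ]
[470, 200, 75] -1.3 90 [-1.19  1.2   0.33  1.77  0.8   1.18  1.88]
[470, 200, 75] -1.3 120 [-1.82  1.74  1.26  2.17 -0.88  0.23 -2.67]
[470, 200, 75] -1.3 240 [ 0.82  1.53 -1.01  2.17 -0.88  0.23  1.17]
[470, 200, 75] -1.3 270 [ 0.36  1.23 -0.45  1.77 -0.72  1.11  1.08]
[470, 200, 75] -1.3 300 [ 0.16  1.29 -0.44  1.41 -0.37  1.53  0.94]
[470, 200, 75] -1.3 330 [-0.31  1.32  0.12  1.13 -0.4   1.98  1.37]
```

Run:
```python
from h import *
q=tool(-.128,0);q2=tool(-.128,-.1)
rows(([470,-180,150],q2),([491.5,-192,120],q))
```

```text
[-60.2, -13.1, -0.8] [-0.073, 0.422, 0.015]
[-72.2, -20.2, 35.4] [-0.072, 0.322, 0.018]
```

Call:
play_rows(
  deltas=[-20, -5, -10, -0.02, 0.15, 0, 1, -40, -10, -10, -0.05, 0.3, 0.01, 1, -60, -13, -1, -0.073, 0.42, 0.015, 1, -60, -13, -1, -0.073, 0.42, 0.015, 1, -60, -13, -1, -0.073, 0.42, 0.015, 1, -72, -20, 35, -0.072, 0.322, 0.018, 1, -72, -20, 35, -0.072, 0.322, 0.018, 1],
)

```text
clock: 3.28
eef_pos: [490.0, -182.3, 120.3]
tool_rot: [3.14, -0.009, 3.026]
force: [-0.1, -0.2, 0.3]
width: 85.4
gripper_force: 0.0
```

Run:
```python
from h import *
s=read_state();print(s['qpos'],s['eef_pos'],s['tool_rot'])
q=tool(-.128,.06);z=q.as_matrix()[:,2];G=np.array([491.5,-192,39])
rows((G-z*20,q),(G+z*21,q))
```

```text
[ 0.83595894  0.75528476 -0.845193    1.95135594  0.78261692  0.81250408
  0.99808006] [ 489.98892205 -182.33939068  120.34292375] [ 3.14028994 -0.00924168  3.02557208]
[-2.0, -9.5, 61.4] [0.002, -0.069, 0.012]
[-4.8, -9.6, 102.3] [0.002, -0.069, 0.012]
```

Call:
play_rows(
  deltas=[-2, -9.5, 30, 0, -0.04, 0.012, 1, -2, -9.5, 61, 0, -0.07, 0.012, 1, -3, -9.5, 80, 0, -0.07, 0.012, 1, -5, -9.5, 102, 0, -0.07, 0.012, 1, -5, -9.5, 102, 0, -0.07, 0.012, 1],
)

```text
clock: 3.9
eef_pos: [495.7, -191.4, 19.7]
tool_rot: [3.14, 0.063, 3.014]
force: [-1.2, -0.2, 0.2]
width: 85.5
gripper_force: 0.0
```

Run:
```python
from h import *
s=read_state();print(s['qpos'],s['eef_pos'],s['tool_rot'],s['force'])
a=get_image('top')[:,:,::-1][112:217,265:375];b=get_image('scene')[:,:,::-1][215:305,170:275]
A=cv2.resize(a,(400,382),interpolation=cv2.INTER_CUBIC);B=cv2.resize(b,(400,343),interpolation=cv2.INTER_CUBIC)
W=np.zeros((382,800,3),np.uint8);W[:,:400]=A;W[:343,400:]=B;cv2.imwrite('pics/g1.png',W)
```

```text
[ 0.7364533   0.8687844  -0.63677784  2.04168341  1.07449994  0.52700129
  0.75438727] [ 495.65011251 -191.35362842   19.69861902] [3.13973605 0.0634665  3.01417159] [-1.20998372 -0.16292532  0.23930717]
```

View pics/g1.png

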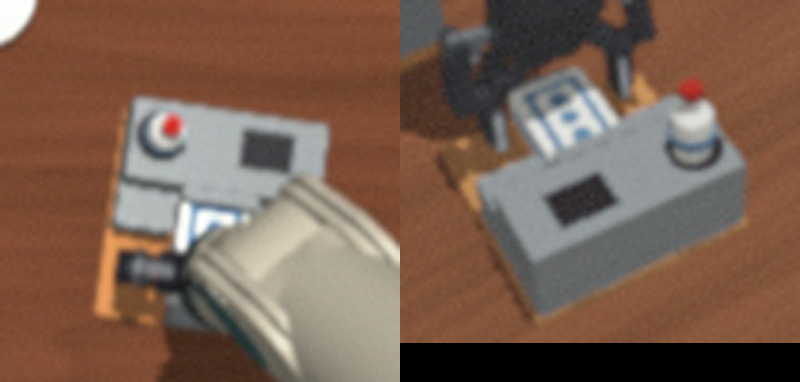

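The fingers straddle the box in both views, with the two fingers at about (500,130) and (625,80) in the scene half. Closing now.

Call:
play_rows(
  deltas=[0, 0, 0, 0, 0, 0, 0.4, 0, 0, 0, 0, 0, 0, 0, 0, 0, 0, 0, 0, 0, 0, 0, 0, 0, 0, 0, 0, 0, 0, 0, 0, 0, 0, 0, 0],
)

```text
clock: 4.62
eef_pos: [497.2, -192.2, 21.0]
tool_rot: [3.14, 0.068, 3.013]
force: [-0.9, -0.8, 6.9]
width: 52.9
gripper_force: 63.8
```

```bash
cat >> h.py <<'E'
def boxpose(bx,bz,phi,C,az):
    # centre C; box tilt phi (free end up) about y; returns centre & axis
    pass
E
python3 - <<'E'
from h import *
s=read_state();print(s['eef_pos'],s['tool_rot'],s['force'],s['width'],s['gripper_force'])
# plan: move of box in pocket plane; pivot about tucked lower edge E=(42,-13) rel centre; tool rigid with box
az=-.128;f=np.array([np.cos(az),np.sin(az),0]);up=np.array([0,0,1.])
p,r=cur();C=np.array([511,-194.3,39.]);y=np.array([-np.sin(az),np.cos(az),0])
E0=C+42*f-13*up
def pose(phi,dx,dz):
    Q=R.from_rotvec(y*phi);return E0-dx*f+dz*up+Q.apply(p-E0),Q*r
# lip clearance: lip lower inner edge at pocket x=35,z=30; box top face distance below the lip
for phi,dx,dz in[(.1,2,1),(.2,6,2),(.3,11,3),(.4,16,4),(.5,21,5),(.6,26,10),(.7,30,22),(.8,34,40),(.9,36,65),(.9,36,110)]:
    ex,ez=42-dx,dz;ax=np.array([-np.cos(phi),np.sin(phi)]);n=np.array([np.sin(phi),np.cos(phi)])
    d=np.array([35,30])-np.array([ex,ez]);t=d@ax
    # bottom face vs foam wall inner top corner at x=-44,z=12
    w=np.array([-44,12])-np.array([ex,ez])
    print(phi,dx,dz,'lip: along',round(t,1),'above box top',round(d@n-26,1),'wall below base',round(-(w@n),1),'topcorner x',round(ex+26*np.sin(phi),1),'z',round(ez+26*np.cos(phi),1))
    rows(pose(phi,dx,dz))
E
```

```text
[ 497.16836794 -192.22070034   20.99722119] [3.13974363 0.06766657 3.01293959] [-0.89420943 -0.78787433  6.87373109] 52.89177146253671 63.84338736534119
0.1 2 1 lip: along 7.9 above box top 2.4 wall below base -2.6 topcorner x 42.6 z 26.9
[1.8, 0.0, -6.7] [0.0, 0.1, 0.0]
0.2 6 2 lip: along 6.5 above box top 1.2 wall below base 6.1 topcorner x 41.2 z 27.5
[5.0, 0.0, -13.6] [0.0, 0.2, 0.0]
0.3 11 3 lip: along 4.2 above box top 1.0 wall below base 13.6 topcorner x 38.7 z 27.8
[8.6, 0.0, -20.4] [0.0, 0.3, 0.001]
0.4 16 4 lip: along 1.8 above box top 1.5 wall below base 19.9 topcorner x 36.1 z 27.9
[11.7, 0.0, -27.1] [0.0, 0.4, 0.001]
0.5 21 5 lip: along -0.3 above box top 2.7 wall below base 25.0 topcorner x 33.5 z 27.8
[14.3, 0.1, -33.5] [0.0, 0.5, 0.001]
0.6 26 10 lip: along -4.4 above box top 1.2 wall below base 32.2 topcorner x 30.7 z 31.5
[16.1, 0.1, -43.7] [0.0, 0.6, 0.001]
0.7 30 22 lip: along -12.4 above box top -5.1 wall below base 43.7 topcorner x 28.7 z 41.9
[16.0, 0.1, -60.5] [0.0, 0.7, 0.001]
0.8 34 40 lip: along -26.0 above box top -13.6 wall below base 56.8 topcorner x 26.7 z 58.1
[15.0, 0.1, -82.9] [0.001, 0.8, 0.001]
0.9 36 65 lip: along -45.4 above box top -25.0 wall below base 72.1 topcorner x 26.4 z 81.2
[11.2, 0.2, -111.8] [0.001, 0.9, 0.002]
0.9 36 110 lip: along -80.7 above box top -53.0 wall below base 100.1 topcorner x 26.4 z 126.2
[8.2, 0.3, -156.7] [0.001, 0.9, 0.002]
```

Call:
play_rows(
  deltas=[0.8, 0, -6.7, 0, 0.1, 0, 0, 1.5, 0, -10, 0, 0.15, 0, 0, 5, 0, -13.6, 0, 0.2, 0, 0, 8.6, 0, -20.4, 0, 0.3, 0, 0, 11.7, 0, -27, 0, 0.4, 0, 0, 14.3, 0, -33.5, 0, 0.5, 0, 0],
)

```text
clock: 5.38
eef_pos: [480.4, -190.2, 52.9]
tool_rot: [3.138, -0.436, 3.014]
force: [1.0, -1.5, -2.5]
width: 53.3
gripper_force: 63.3
```

Run:
```python
from h import *
s=read_state();print(s['qpos'],s['eef_pos'],s['tool_rot'],s['force'],s['width'],s['gripper_force'])
save('scene','t1.png',(150,190,300,310),5)
```

```text
[ 0.69069203  1.02732597 -0.75201639  1.60660759  0.63660748  1.25936698
  1.14755854] [ 480.36976851 -190.24336014   52.85433582] [ 3.1382688  -0.4361482   3.01429266] [ 0.95988233 -1.50330367 -2.53072615] 53.313776358553476 63.2619845867157
```

View pics/t1.png

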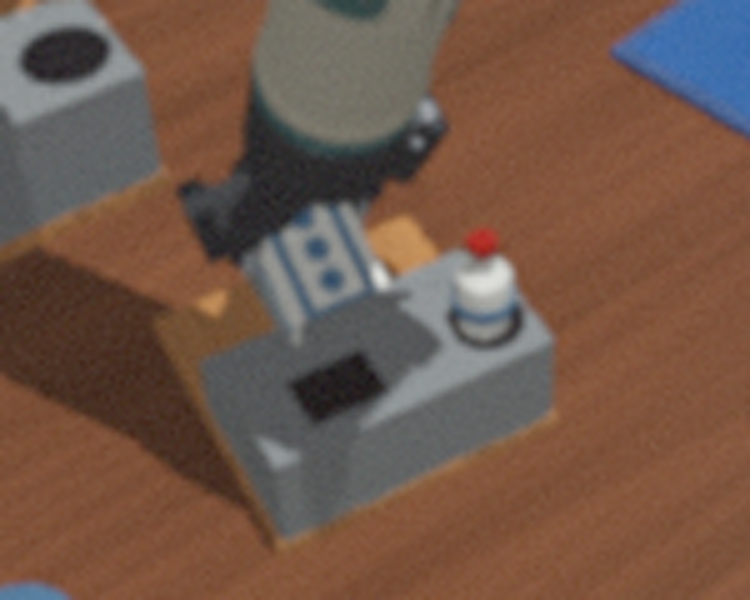

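Step 1 looks achieved. The box is tilted about 0.5 rad in the grip with its tucked end just leaving the lip at about (300,320), and the forces are small. Next I draw it back and lift.

Run:
```python
from h import *
az=-.128;f=np.array([np.cos(az),np.sin(az),0]);up=np.array([0,0,1.]);y=np.array([-np.sin(az),np.cos(az),0])
p,r=cur();Ec=np.array([511,-194.3,39.])+42*f-13*up-21*f+5*up
Q1=R.from_rotvec(y*.1)
for dx,dz in[(5,5),(15,25),(25,60),(40,120),(45,180)]: rows((Ec-dx*f+dz*up+Q1.apply(p-Ec),Q1*r))
# grasp in box frame: centre rel tool
phi=.504;Q=R.from_rotvec(y*phi);B=Q*R.from_matrix(np.c_[f,y,up]);Cc=Ec+B.apply([-42,0,13])
print('tool->centre',r.inv().apply(Cc-p),'box rot in tool',(r.inv()*B).as_matrix().round(3).tolist())
```

```text
[6.6, 0.0, -7.9] [-0.0, 0.1, 0.0]
[24.1, 0.1, -21.8] [-0.0, 0.1, 0.0]
[48.0, 0.2, -49.2] [-0.0, 0.1, 0.0]
[86.9, 0.5, -97.3] [-0.0, 0.1, 0.0]
[116.9, 0.7, -149.5] [-0.0, 0.1, 0.0]
tool->centre [-13.4710767   -0.71829926 -17.82278135] box rot in tool [[-0.998, -0.001, -0.067], [-0.001, 1.0, 0.004], [0.067, 0.004, -0.998]]
```

Call:
play_rows(
  deltas=[6.6, 0, -8, 0, 0.1, 0, 0, 24, 0, -22, 0, 0.1, 0, 0, 48, 0, -49, 0, 0.1, 0, 0, 87, 0, -97, 0, 0.1, 0, 0, 117, 0, -150, 0, 0.1, 0, 0, 117, 0, -150, 0, 0.1, 0, 0],
)

```text
clock: 6.18
eef_pos: [438.4, -184.7, 242.4]
tool_rot: [-3.141, -0.523, 3.013]
force: [-0.1, 0.4, -2.6]
width: 52.8
gripper_force: 63.7
```

```bash
cat >> h.py <<'E'
import pickle
from kin import ik,fk,lo,hi
def reach(P,Q,q0):
    p,s=pickle.load(open('k.pkl','rb'));return ik(np.array(P),Q,p,s,q0,.003)
E
python3 - <<'E'
from h import *
s=read_state();q=s['qpos'];print(q,s['eef_pos'],s['tool_rot'],s['force'],s['width'])
# targets: box offset in tool c=(-13.5,-.7,-17.8); standing => lean -1.571+.067 -> tool lean -1.504
c=np.array([-13.5,-.7,-17.8])
S=np.array([515,164,0.]);q0=q
for az in(-.7,-.9,-1.1):
  q0=q
  for L,z in((-.7,200),(-1.0,180),(-1.25,160),(-1.504,130),(-1.504,55)):
    Q=tool(az,L);P=S+[0,0,z]-Q.apply(c);q0,e,a=reach(P,Q,q0);print(az,L,P.round(0),q0.round(2),round(e,1),round(a,3))
E
```

```text
[ 0.74320248  0.78895757 -0.83887808  1.55185472  0.45156094  1.5839299
  1.23640503] [ 438.44322672 -184.70877767  242.37128296] [-3.14113125 -0.52333786  3.01330737] [-0.11754621  0.37298063 -2.63318161] 52.8377609679713
-0.7 -0.7 [499. 179. 195.] [ 0.3   0.9  -0.77  1.58 -0.    1.25  0.51] 0.0 0.0
-0.7 -1.0 [498. 179. 182.] [ 0.35  1.09 -0.81  1.46 -0.1   1.42  0.57] 0.0 0.0
-0.7 -1.25 [499. 178. 167.] [ 0.37  1.26 -0.83  1.36 -0.17  1.57  0.59] 0.0 0.0
-0.7 -1.504 [501. 177. 142.] [ 0.37  1.44 -0.84  1.26 -0.24  1.71  0.6 ] 0.0 0.0
-0.7 -1.504 [501. 177.  67.] [ 0.35  1.54 -0.81  1.19 -0.18  1.7   0.66] 0.0 0.0
-0.9 -0.7 [502. 182. 195.] [ 0.35  0.86 -0.75  1.66 -0.09  1.11  0.44] 0.0 0.0
-0.9 -1.0 [502. 182. 182.] [ 0.43  1.05 -0.81  1.57 -0.18  1.25  0.52] 0.0 0.0
-0.9 -1.25 [502. 181. 167.] [ 0.46  1.23 -0.84  1.49 -0.25  1.37  0.57] 0.0 0.0
-0.9 -1.504 [504. 179. 142.] [ 0.47  1.42 -0.86  1.4  -0.3   1.5   0.61] 0.0 0.0
-0.9 -1.504 [504. 179.  67.] [ 0.45  1.53 -0.82  1.34 -0.25  1.49  0.66] 0.0 0.0
-1.1 -0.7 [506. 184. 195.] [ 0.39  0.81 -0.73  1.76 -0.19  0.96  0.38] 0.0 0.0
-1.1 -1.0 [506. 184. 182.] [ 0.5   1.02 -0.81  1.7  -0.28  1.06  0.5 ] 0.0 0.0
-1.1 -1.25 [506. 183. 167.] [ 0.55  1.21 -0.85  1.64 -0.33  1.16  0.58] 0.0 0.0
-1.1 -1.504 [507. 181. 142.] [ 0.58  1.41 -0.88  1.56 -0.37  1.28  0.64] 0.0 0.0
-1.1 -1.504 [507. 181.  67.] [ 0.56  1.52 -0.83  1.49 -0.32  1.28  0.7 ] 0.0 0.0
```

Run:
```python
from h import *
c=np.array([-13.5,-.7,-17.8]);S=np.array([515,164,0.])
def T(az,L,z,S=S): Q=tool(az,L);return S+[0,0,z]-Q.apply(c),Q
p,r=cur()
from scipy.spatial.transform import Slerp
P1,Q1=T(-.9,-.7,210)
sl=Slerp([0,1],R.concatenate([r,Q1]))
for t in(.25,.5,.75): rows((p+(P1-p)*t,sl(t)))
rows((P1,Q1),T(-.9,-1.0,200),T(-.9,-1.3,180))
```

```text
[-8.2, 92.8, 6.0] [-0.111, 0.042, 0.158]
[-16.3, 185.7, 12.0] [-0.222, 0.084, 0.316]
[-24.5, 278.5, 18.0] [-0.333, 0.126, 0.474]
[-32.7, 371.3, 24.0] [-0.444, 0.168, 0.633]
[-34.0, 371.7, 27.1] [-0.538, 0.453, 0.563]
[-41.7, 370.6, 38.3] [-0.625, 0.737, 0.484]
```

Call:
play_rows(
  deltas=[-4, 46, 3, -0.05, 0.02, 0.08, 0, -8, 92, 6, -0.11, 0.04, 0.16, 0, -12, 140, 9, -0.17, 0.06, 0.24, 0, -16, 186, 12, -0.22, 0.08, 0.32, 0, -20, 232, 15, -0.28, 0.1, 0.4, 0, -24, 278, 18, -0.33, 0.126, 0.474, 0, -28, 325, 21, -0.39, 0.15, 0.55, 0, -33, 371, 24, -0.444, 0.168, 0.633, 0, -34, 371, 27, -0.538, 0.453, 0.563, 0, -34, 371, 27, -0.538, 0.453, 0.563, 0],
)

```text
clock: 7.42
eef_pos: [499.6, 179.5, 195.8]
tool_rot: [-3.127, -1.01, 2.228]
force: [-0.4, 1.0, -2.9]
width: 53.1
gripper_force: 64.0
```

Run:
```python
from h import *
s=read_state();print(s['qpos'].round(2),s['eef_pos'],s['tool_rot'],s['force'],s['width'])
c=np.array([-13.5,-.7,-17.8]);S=np.array([515,164,0.])
def T(az,L,z,S=S): Q=tool(az,L);return S+[0,0,z]-Q.apply(c),Q
rows(T(-.9,-1.15,190),T(-.9,-1.3,180),T(-.9,-1.4,160),T(-.9,-1.504,130),T(-.9,-1.504,85))
```

```text
[ 0.47  1.07 -0.84  1.52 -0.17  1.29  0.52] [499.58924262 179.51507994 195.81012398] [-3.12689567 -1.01048506  2.22815642] [-0.41505079  1.01815066 -2.91633932] 53.06369646275826
[-0.6, 3.1, 0.4] [-0.003, 0.139, -0.007]
[-6.9, 3.2, 3.2] [-0.002, 0.289, -0.008]
[-22.6, 3.3, 11.9] [-0.002, 0.389, -0.008]
[-47.0, 3.5, 25.8] [-0.001, 0.493, -0.008]
[-85.1, 3.9, 49.7] [-0.001, 0.493, -0.008]
```

Call:
play_rows(
  deltas=[0, 3, 0, 0, 0.139, -0.008, 0, -7, 3, 3, 0, 0.289, -0.008, 0, -22, 3.3, 12, 0, 0.389, -0.008, 0, -47, 3.5, 26, 0, 0.493, -0.008, 0, -85, 4, 50, 0, 0.493, -0.008, 0, -85, 4, 50, 0, 0.493, -0.008, 0],
)

```text
clock: 8.18
eef_pos: [502.5, 180.5, 95.2]
tool_rot: [-3.074, -1.504, 2.178]
force: [-0.3, -0.6, -0.9]
width: 53.1
gripper_force: 64.0
```

Run:
```python
from h import *
s=read_state();print(s['qpos'].round(2),s['eef_pos'],s['tool_rot'],s['force'],s['width'])
p,r=cur();z=r.as_matrix()[:,2];print('lean',-np.arcsin(-z[2]) , z, 'centre',p+r.apply([-13.5,-.7,-17.8]))
b=get_image('scene')[:,:,::-1];a=get_image('top')[:,:,::-1]
B=cv2.resize(b[130:240,250:370],(600,550),interpolation=cv2.INTER_CUBIC)
cv2.imwrite('pics/st1.png',B);cv2.imwrite('pics/st1t.png',cv2.resize(a[130:240,140:260],(600,550)))
# predicted corners in crop
C=p+r.apply([-13.5,-.7,-17.8]);M=np.array([[-.998,-.001,-.067],[-.001,1,.004],[.067,.004,-.998]]);Bx=r.as_matrix()@M
print(Bx.round(3).tolist())
for k in[(-1,-1,1),(-1,1,1),(1,1,1),(1,-1,1),(-1,-1,-1),(1,-1,-1),(-1,1,-1),(1,1,-1)]:
    print(k,((proj('scene',C+Bx@(np.array(k)*[42,27,13]))[0]-[250,130])*5).round(0))
```

```text
[ 0.48  1.52 -0.85  1.28 -0.25  1.53  0.66] [502.52191419 180.50545326  95.22473856] [-3.07426532 -1.5035021   2.17754438] [-0.25911035 -0.56204787 -0.94408988] 53.10345718473905
lean -0.06714152911804842 [-0.62288753  0.77942922 -0.06709109] centre [513.57997131 165.44902547  82.95268271]
[[-0.004, 0.779, 0.627], [-0.004, 0.627, -0.779], [-1.0, -0.006, 0.0]]
(-1, -1, 1) [272. 214.]
(-1, 1, 1) [364. 227.]
(1, 1, 1) [346. 337.]
(1, -1, 1) [258. 324.]
(-1, -1, -1) [276. 190.]
(1, -1, -1) [263. 299.]
(-1, 1, -1) [367. 202.]
(1, 1, -1) [349. 311.]
```

View pics/st1.png

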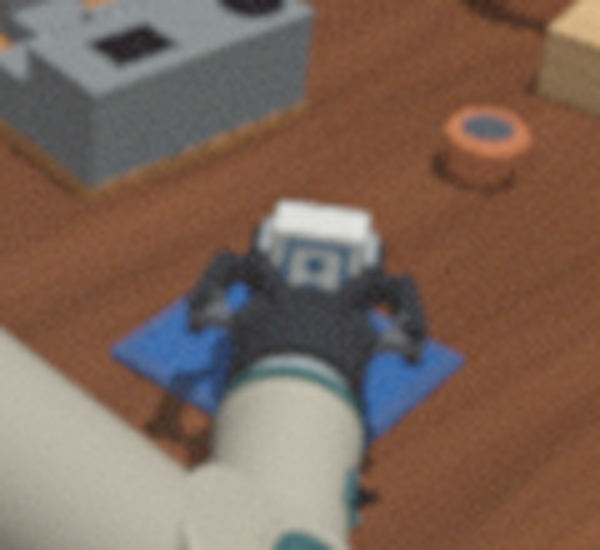

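Run:
```python
from h import *
b=get_image('scene')[:,:,::-1]
for u in(308,311,314,318,321): print(u,[int(x) for x in b[166:186,u].min(1)])
a=get_image('top')
print('top');
for v in range(172,200,1): print(v,[int(x) for x in a[v,178:214].min(1)])
p,r=cur();C=p+r.apply([-13.5,-.7,-17.8]);M=np.array([[-.998,-.001,-.067],[-.001,1,.004],[.067,.004,-.998]]);Bx=r.as_matrix()@M
for n in('scene','top'):
  for k in[(-1,-1,1),(-1,1,1),(-1,1,-1),(-1,-1,-1)]: print(n,k,proj(n,C+Bx@(np.array(k)*[42,27,13]))[0].round(1))
```

```text
308 [53, 62, 115, 180, 211, 218, 219, 212, 187, 154, 119, 93, 88, 95, 93, 94, 92, 92, 93, 72]
311 [54, 53, 74, 156, 206, 218, 218, 216, 205, 170, 122, 100, 125, 142, 141, 135, 137, 143, 136, 110]
314 [47, 53, 67, 137, 196, 214, 218, 217, 206, 177, 140, 98, 102, 116, 94, 70, 72, 108, 122, 101]
318 [59, 57, 52, 86, 158, 210, 217, 218, 216, 203, 169, 119, 93, 117, 129, 134, 121, 120, 117, 105]
321 [60, 60, 55, 74, 148, 203, 217, 217, 218, 208, 177, 140, 122, 123, 129, 132, 133, 110, 79, 60]
top
172 [105, 191, 247, 253, 254, 254, 254, 254, 254, 254, 254, 254, 254, 248, 217, 149, 87, 45, 34, 32, 37, 35, 39, 40, 41, 45, 52, 54, 56, 50, 54, 69, 79, 83, 79, 66]
173 [84, 146, 229, 251, 254, 254, 254, 254, 254, 254, 254, 254, 254, 254, 244, 202, 122, 64, 30, 41, 46, 49, 54, 52, 54, 58, 65, 63, 63, 60, 54, 55, 69, 68, 68, 53]
174 [65, 98, 169, 238, 252, 254, 254, 254, 254, 254, 254, 254, 254, 254, 253, 238, 173, 91, 42, 42, 55, 62, 58, 61, 60, 60, 62, 59, 65, 69, 67, 56, 56, 54, 47, 41]
175 [59, 68, 114, 188, 243, 252, 254, 254, 253, 254, 254, 254, 254, 254, 255, 253, 231, 148, 84, 60, 57, 60, 
[... 3386 characters left out ...]
, 60]
197 [60, 56, 61, 63, 59, 62, 59, 60, 61, 58, 63, 63, 61, 58, 62, 58, 60, 64, 61, 60, 56, 42, 36, 41, 37, 36, 37, 38, 43, 52, 59, 59, 60, 61, 64, 61]
198 [62, 60, 62, 60, 62, 62, 62, 63, 62, 60, 57, 64, 62, 62, 58, 62, 58, 62, 62, 62, 58, 51, 50, 47, 58, 46, 48, 53, 55, 55, 62, 61, 59, 62, 57, 59]
199 [58, 59, 60, 61, 58, 63, 62, 61, 59, 63, 62, 64, 64, 63, 61, 63, 63, 63, 63, 60, 60, 58, 55, 59, 56, 55, 57, 58, 63, 63, 61, 61, 61, 60, 62, 63]
scene (-1, -1, 1) [305.4 171.4]
scene (-1, 1, 1) [323.9 173.8]
scene (-1, 1, -1) [324.5 168.7]
scene (-1, -1, -1) [306.3 166.5]
top (-1, -1, 1) [199.5 181. ]
top (-1, 1, 1) [186.7 164.7]
top (-1, 1, -1) [178.7 170.9]
top (-1, -1, -1) [191.6 187.2]
```

Call:
play_rows(
  deltas=[-12, 0, 0.8, 0, 0, 0, 0, -20, 0, 1.3, 0, 0, 0, 0, -23, 0, 1.5, 0, 0, 0, 0, -25, 0, 1.7, 0, 0, 0, 0, -25, 0, 1.7, 0, 0, 0, 0],
)

```text
clock: 9.0
eef_pos: [505.1, 181.2, 74.4]
tool_rot: [3.101, -1.503, 2.285]
force: [0.7, -0.2, -2.2]
width: 53.1
gripper_force: 64.0
```

Call:
play_rows(
  deltas=[-3, 0, 0.2, 0, 0, 0, 0, -5, 0, 0.3, 0, 0, 0, 0, -5, 0, 0.3, 0, 0, 0, 0],
)

```text
clock: 9.38
eef_pos: [505.0, 181.0, 69.2]
tool_rot: [3.104, -1.503, 2.282]
force: [0.1, -0.3, -2.0]
width: 53.1
gripper_force: 64.0
```

Run:
```python
from h import *
s=read_state();print(s['qpos'].round(3),s['eef_pos'],s['force'],s['torque'])
p,r=cur();M=np.array([[-.998,-.001,-.067],[-.001,1,.004],[.067,.004,-.998]]);print('C',p+r.apply([-13.5,-.7,-17.8]));print((r.as_matrix()@M).round(3))
```

```text
[ 0.473  1.556 -0.843  1.245 -0.234  1.538  0.678] [505.04862858 181.04702514  69.16916865] [ 0.0763203  -0.25738223 -1.98788836] [-1.167091   -0.9203676  -0.01664106]
C [516.17299255 166.03130997  56.90716129]
[[ 0.002  0.779  0.627]
 [ 0.     0.627 -0.779]
 [-1.     0.001  0.001]]
```

Still free, with the predicted centre 7 mm above its standing height. I'll lower in small steps.

Call:
play_rows(
  deltas=[-3, 0, 0.2, 0, 0, 0, 0, -3, 0, 0.2, 0, 0, 0, 0],
)

```text
clock: 9.62
eef_pos: [505.3, 181.1, 68.1]
tool_rot: [3.081, -1.506, 2.305]
force: [1.3, -2.1, 5.2]
width: 53.2
gripper_force: 64.7
```

Call:
play_rows(
  deltas=[-2, 0, 0.1, 0, 0, 0, 0, -2, 0, 0.1, 0, 0, 0, 0],
)

```text
clock: 9.88
eef_pos: [505.3, 181.0, 68.2]
tool_rot: [3.061, -1.508, 2.325]
force: [1.2, -5.0, 10.7]
width: 53.3
gripper_force: 64.9
```

Call:
play_rows(
  deltas=[2, 0, -0.1, 0, 0, 0, 0, 2, 0, -0.1, 0, 0, 0, 0.2, 2, 0, -0.1, 0, 0, 0, 0.64, 2, 0, -0.1, 0, 0, 0, 0.7, 2, 0, -0.1, 0, 0, 0, 0.9],
)

```text
clock: 10.5
eef_pos: [505.0, 181.1, 65.9]
tool_rot: [3.107, -1.502, 2.278]
force: [0.1, -1.0, 0.4]
width: 75.9
gripper_force: 0.0
```

Run:
```python
from h import *
s=read_state();print(s['eef_pos'],s['force'],s['width'],s['gripper_force'])
b=get_image('scene')[:,:,::-1];a=get_image('top')[:,:,::-1]
W=np.zeros((480,800,3),np.uint8);W[:,:400]=cv2.resize(b[125:221,270:350],(400,480),interpolation=cv2.INTER_CUBIC)
W[:,400:]=cv2.resize(a[140:236,155:235],(400,480),interpolation=cv2.INTER_CUBIC);cv2.imwrite('pics/st2.png',W)
```

```text
[504.99923446 181.13703564  65.86013793] [ 0.1093786  -0.97807441  0.42237002] 75.86501634291838 0.0
```

View pics/st2.png

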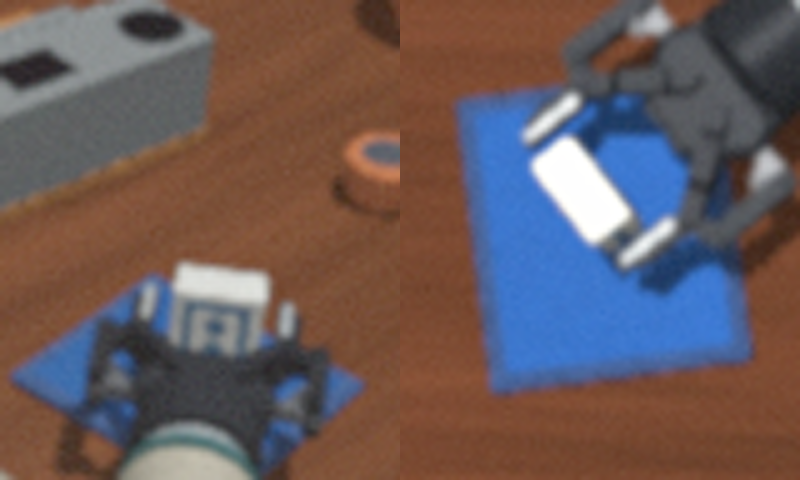

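The box stands alone on the pad: in the scene half its top is at about (222,278), and in the top half the end face runs from about (530,165) to (635,240). I'll back straight out and locate it for the second grasp.

Call:
play_rows(
  deltas=[0, 0, -10, 0, 0, 0, 0.9, 1, 0, -50, 0, 0, 0, 0.9, 2, 0, -100, 0, 0, 0, 0.9, 15, 0, -140, 0, 0, 0, 1, 50, 0, -150, 0, 0, 0, 1, 100, 0, -150, 0, 0, 0, 1, 100, 0, -150, 0, 0, 0, 1],
)

```text
clock: 11.48
eef_pos: [595.6, 68.6, 181.1]
tool_rot: [3.016, -1.499, 2.368]
force: [0.2, -0.4, -0.0]
width: 85.3
gripper_force: 0.0
```

Run:
```python
from h import *
s=read_state();print(s['qpos'].round(2),s['eef_pos'],s['tool_rot'],s['force'])
a=get_image('top')
m=(a.min(2)>150).astype(np.uint8);M=np.zeros_like(m);M[160:200,172:215]=m[160:200,172:215]
r=cv2.minAreaRect(cv2.findNonZero(M));print(M.sum(),r);B=cv2.boxPoints(r)
P=np.array([ray('top',*p,92) for p in B]);print(P.round(1));C=P.mean(0);print(C)
b=get_image('scene')
m=(b.min(2)>175).astype(np.uint8);M=np.zeros_like(m);M[165:200,295:335]=m[165:200,295:335]
u=cv2.findNonZero(M);print(M.sum(),u[:,0].min(0),u[:,0].max(0),u[:,0].mean(0),ray('scene',*u[:,0].mean(0),92))
# grasp2 reach
C=np.array([C[0],C[1],50])
q=s['qpos']
for dphi in(0,):
 for L in(-.9,-1.1,-1.3):
  q0=q;az=-.9+np.pi-2*np.pi
  for (LL,back,up) in((-.3,0,200),(L,100,40),(L,0,0)):
   Q=tool(az,LL);z=Q.as_matrix()[:,2];P=C+[0,0,8+up]+z*(19-back);best=None
   for k in(q0,np.array([-1.2,1.2,.4,1.7,1.0,1.2,1.6]),np.array([-.3,.7,0,1.5,.2,.9,2.5])):
     t=reach(P,Q,k)
     if best is None or t[1]+100*t[2]<best[1]+100*best[2]-.1: best=t
   q0=best[0];print(L,LL,q0.round(2),round(best[1],1),round(best[2],3))
```

```text
[ 0.49  1.48 -0.87  0.9  -0.29  1.92  0.54] [595.63277149  68.56170649 181.07705766] [ 3.01632574 -1.49895721  2.36764262] [ 0.2165904  -0.43455405 -0.04167798]
240 ((190.63461303710938, 177.67306518554688), (21.487918853759766, 11.22634220123291), 52.12501525878906)
[[529.  197.   92. ]
 [547.8 173.6  92. ]
 [502.5 137.7  92. ]
 [483.8 161.1  92. ]]
[515.79336489 167.35930019  92.        ]
94 [305 178] [322 185] [313.78723404 181.5       ] [519.36118086 164.52567533  92.        ]
-0.9 -0.3 [-1.17  0.63  1.02  1.89 -0.37  0.78 -2.51] 0.0 0.0
-0.9 -0.9 [-1.65  1.22  1.27  2.01 -0.4   0.56 -2.89] 0.0 0.0
-0.9 -0.9 [-1.45  1.32  1.07  2.05 -0.48  0.28 -2.88] 0.0 0.0
-1.1 -0.3 [-1.17  0.63  1.02  1.89 -0.37  0.78 -2.51] 0.0 0.0
-1.1 -1.1 [-1.2   0.93  0.22  1.98  1.04  1.04  1.86] 0.0 0.0
-1.1 -1.1 [-1.09  1.1   0.29  2.01  1.25  0.86  1.66] 0.0 0.0
-1.3 -0.3 [-1.17  0.63  1.02  1.89 -0.37  0.78 -2.51] 0.0 0.0
-1.3 -1.3 [-1.28  1.09  0.27  1.93  1.03  1.16  1.77] 0.0 0.0
-1.3 -1.3 [-1.16  1.22  0.33  1.96  1.21  1.    1.61] 0.0 0.0
```

```bash
cat > w.py <<'E'
from h import *
n=np.array([np.cos(-.9),np.sin(-.9),0]);C=np.array([516.5,166.3,50]);L=1.1
G=C+9*n+[0,0,-4];Q=tool(-.9,L);z=Q.as_matrix()[:,2]
W=[((580,90,240),tool(-.9,-1.0)),((545,130,260),tool(-.9,-.5)),((515,165,260),tool(-.9,0)),((480,200,250),tool(-.9,.5)),((G-z*150+[0,0,40]),tool(-.9,.85)),(G-z*110,Q),(G,Q)]
E
python3 - <<'E'
from w import *
q0=read_state()['qpos']
for P,A in W:
    q0,e,a=reach(P,A,q0);print(np.round(P),q0.round(2),round(e,1),round(a,3))
rows(*W)
E
```

```text
[580  90 240] [ 0.48  1.08 -0.83  1.25 -0.13  1.58  0.48] 0.0 0.0
[545 130 260] [ 0.37  0.74 -0.78  1.55  0.04  1.23  0.34] 0.0 0.0
[515 165 260] [ 0.07  0.5  -0.64  1.79  0.35  0.97 -0.05] 0.0 0.0
[480 200 250] [-0.42  0.48 -0.48  1.95  0.86  1.04 -0.75] 0.0 0.0
[439. 264. 154.] [-0.85  0.78 -0.33  1.97  1.08  1.24 -1.29] 0.0 0.0
[461. 236.  96.] [-0.96  1.   -0.2   1.96  1.2   1.33 -1.49] 0.0 0.0
[522. 159.  46.] [-0.82  1.09 -0.13  2.01  1.4   1.22 -1.58] 0.0 0.0
[65.0, 2.4, 21.2] [-0.001, -0.501, 0.004]
[88.7, 0.0, 72.7] [-0.0, -1.001, 0.004]
[91.9, -1.6, 118.7] [0.001, -1.501, 0.004]
[85.4, -7.2, 168.4] [0.002, -2.001, 0.004]
[-5.1, 0.3, 250.5] [0.003, -2.351, 0.004]
[-65.6, 0.0, 219.0] [0.003, -2.601, 0.004]
[-122.2, -0.3, 124.7] [0.003, -2.601, 0.004]
```

Call:
play_rows(
  deltas=[25, 1, 8, 0, -0.17, 0, 1, 45, 2, 15, 0, -0.34, 0, 1, 65, 2, 21, 0, -0.5, 0, 1, 73, 1, 38, 0, -0.67, 0, 1, 81, 0, 56, 0, -0.84, 0, 1, 88, 0, 72, 0, -1.0, 0, 1, 90, -1, 88, 0, -1.17, 0, 1, 91, -1, 104, 0, -1.34, 0, 1, 92, -1.6, 118, 0, -1.5, 0.004, 1, 92, -1.6, 118, 0, -1.5, 0.004, 1],
)

```text
clock: 12.82
eef_pos: [512.1, 170.3, 260.9]
tool_rot: [3.141, -0.003, 2.253]
force: [0.7, 0.5, 0.7]
width: 85.4
gripper_force: 0.0
```

Run:
```python
from w import *
s=read_state();print(s['qpos'].round(2),s['eef_pos'],s['tool_rot']);rows(*W[3:])
```

```text
[ 0.03  0.49 -0.6   1.78  0.33  0.97 -0.02] [512.08692091 170.32833679 260.85715272] [ 3.14095664e+00 -2.97377366e-03  2.25278807e+00]
[43.2, -6.2, 11.0] [0.003, -0.503, 0.011]
[118.4, 2.2, 107.2] [0.005, -0.853, 0.01]
[82.6, 1.8, 165.2] [0.007, -1.103, 0.01]
[-15.5, 0.6, 214.8] [0.007, -1.103, 0.01]
```

Call:
play_rows(
  deltas=[20, -3, 4, 0, -0.17, 0.004, 1, 40, -5, 8, 0, -0.34, 0.01, 1, 70, -5, 15, 0.003, -0.5, 0.01, 1, 100, 0, 45, 0.004, -0.65, 0.01, 1, 115, 2, 80, 0.005, -0.78, 0.01, 1, 118, 2, 107, 0.005, -0.85, 0.01, 1, 100, 2, 140, 0.007, -1.0, 0.01, 1, 83, 2, 165, 0.007, -1.1, 0.01, 1, 83, 2, 165, 0.007, -1.1, 0.01, 1, 83, 2, 165, 0.007, -1.1, 0.01, 1],
)

```text
clock: 14.08
eef_pos: [465.5, 231.4, 96.0]
tool_rot: [-3.141, 1.097, 2.229]
force: [0.1, 0.3, 0.7]
width: 85.8
gripper_force: 0.0
```

Run:
```python
from w import *
s=read_state();print(s['qpos'].round(2),s['eef_pos'],s['tool_rot']);rows(W[5],(G-z*50,Q),W[6])
a=get_image('top')[:,:,::-1];b=get_image('scene')[:,:,::-1]
V=np.zeros((480,800,3),np.uint8);V[:,:400]=cv2.resize(b[125:221,270:350],(400,480),interpolation=cv2.INTER_CUBIC)
V[:,400:]=cv2.resize(a[140:236,145:225],(400,480),interpolation=cv2.INTER_CUBIC);cv2.imwrite('pics/g2.png',V)
m=(a[...,:3].min(2)>150).astype(np.uint8);M=np.zeros_like(m);M[160:200,172:215]=m[160:200,172:215];print(cv2.minAreaRect(cv2.findNonZero(M)))
```

```text
[-1.01  1.02 -0.14  1.92  1.1   1.29 -1.43] [465.48465563 231.35594667  95.96118549] [-3.14116569  1.09667606  2.22867527]
[3.0, -0.6, -5.6] [-0.012, -0.003, -0.006]
[2.8, 0.2, 54.4] [-0.012, -0.003, -0.006]
[2.6, 0.8, 104.4] [-0.012, -0.003, -0.006]
((190.64634704589844, 177.6829376220703), (21.55198097229004, 11.088336944580078), 51.34019470214844)
```

View pics/g2.png

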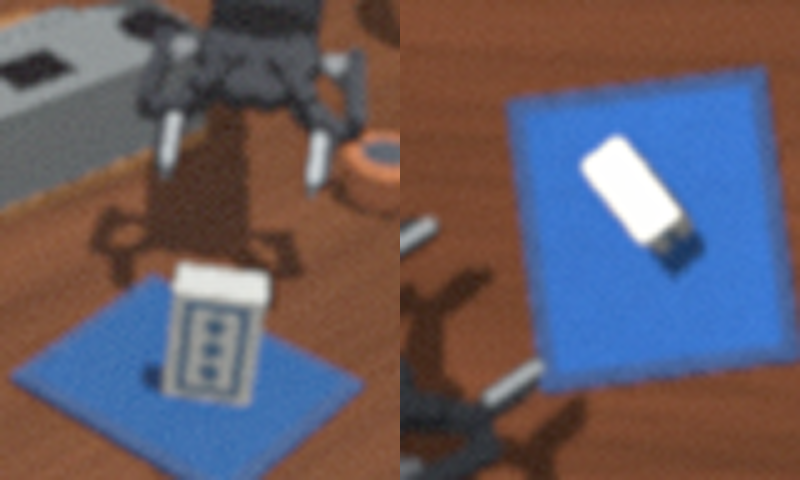

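The box stands upright in the open: in the scene half its painted face is at about (212,345) and its top at (222,280). The open gripper is lined up on the base side. Moving in and closing.

Call:
play_rows(
  deltas=[3, 0, 25, -0.012, 0, -0.006, 1, 3, 0.2, 54, -0.012, 0, -0.006, 1, 2.6, 0.6, 80, -0.012, 0, -0.006, 1, 2.6, 0.8, 104, -0.012, 0, -0.006, 1, 2.6, 0.8, 104, -0.012, 0, -0.006, 1],
)

```text
clock: 14.8
eef_pos: [522.7, 158.4, 47.6]
tool_rot: [3.137, 1.098, 2.235]
force: [0.6, 1.0, 0.1]
width: 85.2
gripper_force: 0.0
```

Run:
```python
from w import *
s=read_state();print(s['eef_pos'],s['tool_rot'],s['force']);rows(W[6])
```

```text
[522.70637915 158.42968713  47.6170621 ] [3.136532   1.09784567 2.23519716] [0.64397301 1.03598155 0.11881184]
[1.9, 0.0, -0.2] [-0.001, -0.002, -0.003]
```

Call:
play_rows(
  deltas=[0, 0, 0, 0, 0, 0, 0.6, 0, 0, 0, 0, 0, 0, 0.4, 0, 0, 0, 0, 0, 0, 0, 0, 0, 0, 0, 0, 0, 0, 0, 0, 0, 0, 0, 0, 0, 0, 0, 0, 0, 0, 0, 0],
)

```text
clock: 15.55
eef_pos: [521.4, 161.4, 46.5]
tool_rot: [3.139, 1.098, 2.243]
force: [-3.3, 3.9, 6.0]
width: 53.0
gripper_force: 65.0
```

```bash
cat > v.py <<'E'
from h import *
n=np.array([np.cos(-.9),np.sin(-.9),0])
# grasp recorded
p0,r0=np.array(PG),R.from_euler('xyz',RG)
C0=np.array([516.5,166.3,50]);y=np.array([-np.sin(-.9),np.cos(-.9),0])
B0=R.from_matrix(np.c_[[0,0,-1.],y,n])
c=r0.inv().apply(C0-p0);K=B0.inv()*r0
def T(Cn,th,yaw=0):
    Q=R.from_rotvec([0,0,yaw])*R.from_rotvec(y*th);r=Q*r0;return np.array(Cn)-r.apply(c),r
E
python3 - <<'E'
from h import *
s=read_state();PG=s['eef_pos'];RG=s['tool_rot'];print(PG,RG,s['force'],s['width'],s['gripper_force'])
t=open('v.py').read().replace('PG)',repr(PG.tolist())+')').replace("RG)",repr(RG.tolist())+')');open('v.py','w').write(t)
from v import *
print('c',c)
q0=s['qpos'];D=[500,164]
W=[T([516,166,70],0),T([516,166,140],0),T([510,166,150],.4),T(D+[150],.8),T(D+[140],1.2),T(D+[120],1.571),T(D+[45],1.571),T(D+[21],1.571)]
for P,A in W:
    q0,e,a=reach(P,A,q0);print(np.round(P),q0.round(2),round(e,1),round(a,3))
rows(*W)
E
```

```text
[521.44548429 161.36696333  46.46209328] [3.13917362 1.09781619 2.2431172 ] [-3.26613047  3.93460253  5.96849841] 53.003183430451074 65.00633955001831
c [ 0.01176207 -0.77808238 -7.7912707 ]
[521. 161.  66.] [-0.89  1.04 -0.04  2.02  1.35  1.15 -1.54] 0.0 0.0
[521. 161. 136.] [-0.88  0.9  -0.05  2.04  1.3   1.18 -1.42] 0.0 0.0
[514. 163. 144.] [-0.63  0.69 -0.2   2.06  1.18  0.91 -1.12] 0.0 0.0
[502. 163. 143.] [-0.24  0.61 -0.46  2.03  0.9   0.74 -0.68] 0.0 0.0
[500. 165. 132.] [ 0.19  0.74 -0.8   1.93  0.61  0.77 -0.26] 0.0 0.0
[498. 167. 113.] [ 0.42  0.98 -1.    1.81  0.43  0.9  -0.  ] 0.0 0.0
[498. 167.  38.] [ 0.39  1.08 -0.92  1.83  0.51  0.78 -0.01] 0.0 0.0
[498. 167.  14.] [ 0.37  1.11 -0.89  1.83  0.53  0.75 -0.01] 0.0 0.0
[-17.8, -0.6, -9.2] [-0.0, 0.0, 0.0]
[-80.1, -0.5, -41.1] [-0.0, 0.0, 0.0]
[-84.3, -5.1, -49.6] [-0.0, 0.4, 0.002]
[-79.6, -14.2, -55.5] [-0.001, 0.8, 0.003]
[-69.0, -14.2, -53.5] [-0.001, 1.2, 0.005]
[-50.7, -14.2, -47.2] [-0.001, 1.571, 0.006]
[16.1, -14.3, -13.1] [-0.001, 1.571, 0.006]
[37.5, -14.3, -2.1] [-0.001, 1.571, 0.006]
```

Call:
play_rows(
  deltas=[-10, 0, -5, 0, 0, 0, 0, -40, 0, -20, 0, 0, 0, 0, -80, -0.5, -41, 0, 0, 0, 0, -82, -3, -45, 0, 0.15, 0, 0, -84, -5, -50, 0, 0.3, 0, 0, -84, -7, -51, 0, 0.45, 0.002, 0, -82, -10, -53, 0, 0.6, 0.003, 0, -80, -13, -55, 0, 0.75, 0.003, 0, -77, -14, -55, 0, 0.9, 0.004, 0, -77, -14, -55, 0, 0.9, 0.004, 0],
)

```text
clock: 16.8
eef_pos: [503.7, 156.1, 139.7]
tool_rot: [3.14, 0.199, 2.229]
force: [0.3, -0.7, -1.7]
width: 52.8
gripper_force: 64.0
```

Run:
```python
from v import *
s=read_state();print(s['qpos'].round(2),s['eef_pos'],s['tool_rot'],s['force'],s['width'])
D=[500,164];rows(T(D+[140],1.2),T(D+[120],1.571),T(D+[45],1.571),T(D+[30],1.571))
```

```text
[-0.18  0.61 -0.45  2.    0.74  0.7  -0.5 ] [503.70297303 156.06393499 139.70889813] [3.14035657 0.19933566 2.22944535] [ 0.31073191 -0.67327668 -1.70368441] 52.81846364161948
[10.6, 2.7, 5.5] [-0.003, 0.302, -0.012]
[17.1, 2.7, 23.7] [-0.001, 0.673, -0.011]
[32.0, 2.6, 97.2] [-0.001, 0.673, -0.011]
[34.9, 2.6, 111.9] [-0.001, 0.673, -0.011]
```

Call:
play_rows(
  deltas=[5, 2, 3, 0, 0.15, -0.006, 0, 10.6, 2.7, 5.5, 0, 0.3, -0.012, 0, 13, 2.7, 14, 0, 0.45, -0.012, 0, 15, 2.7, 20, 0, 0.6, -0.012, 0, 17, 2.7, 24, 0, 0.673, -0.011, 0, 26, 2.7, 65, 0, 0.673, -0.011, 0, 32, 2.6, 90, 0, 0.673, -0.011, 0, 32, 2.6, 90, 0, 0.673, -0.011, 0],
)

```text
clock: 17.8
eef_pos: [493.0, 174.6, 42.6]
tool_rot: [-3.139, -0.477, 2.253]
force: [0.2, 0.5, -2.0]
width: 52.5
gripper_force: 63.9
```

Run:
```python
from v import *
s=read_state();print(s['eef_pos'],s['tool_rot'],s['force'],s['width'])
p,r=cur();B=r*K.inv();print('C',p+r.apply(c),B.as_matrix().round(3).tolist())
D=[500,164];rows(T(D+[24],1.571),T(D+[21],1.571))
a=get_image('top')[:,:,::-1];b=get_image('scene')[:,:,::-1]
V=np.zeros((480,800,3),np.uint8);V[:,:400]=cv2.resize(b[125:221,270:350],(400,480),interpolation=cv2.INTER_CUBIC)
V[:,400:]=cv2.resize(a[140:236,155:235],(400,480),interpolation=cv2.INTER_CUBIC);cv2.imwrite('pics/l1.png',V)
C=p+r.apply(c)
for k in[(-1,-1,-1),(-1,1,-1),(1,1,-1),(1,-1,-1),(-1,-1,1),(-1,1,1)]: print(k,((proj('scene',C+B.apply(np.array(k)*[42,27,13]))[0]-[270,125])*5).round(0),((proj('top',C+B.apply(np.array(k)*[42,27,13]))[0]-[155,140])*5+[400,0]).round(0))
```

```text
[492.95114294 174.55350443  42.57823584] [-3.13904834 -0.4766652   2.25319575] [ 0.24038233  0.50039294 -1.98487581] 52.50967692546253
C [494.61112371 171.30846909  49.5081463 ] [[-0.632, 0.775, -0.007], [0.775, 0.632, -0.001], [0.004, -0.006, -1.0]]
[-19.8, -0.3, 18.5] [-0.012, -0.003, 0.01]
[-21.2, -0.3, 21.2] [-0.012, -0.003, 0.01]
(-1, -1, -1) [142. 333.] [668. 222.]
(-1, 1, -1) [231. 345.] [607. 146.]
(1, 1, -1) [241. 264.] [486. 241.]
(1, -1, -1) [157. 253.] [548. 318.]
(-1, -1, 1) [138. 365.] [672. 226.]
(-1, 1, 1) [226. 378.] [612. 151.]
```

View pics/l1.png

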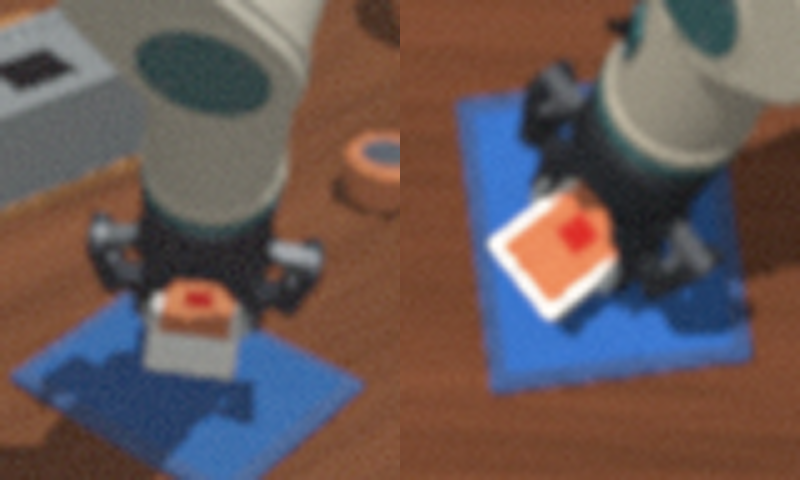

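The box is base-up with the red mark visible, at (198,300) in the scene half and (578,233) in the top half. Its corners match my prediction within about 2 px (enlarged), so it is level. Lowering now.

Call:
play_rows(
  deltas=[-10, -0.3, 8, -0.006, 0, 0.005, 0, -16, -0.3, 15, -0.012, -0.003, 0.01, 0, -20, -0.3, 18.5, -0.012, -0.003, 0.01, 0, -20, -0.3, 18.5, -0.012, -0.003, 0.01, 0],
)

```text
clock: 18.4
eef_pos: [501.3, 166.8, 18.7]
tool_rot: [3.131, -0.473, 2.241]
force: [-0.2, 0.5, -2.2]
width: 53.0
gripper_force: 64.0
```

Run:
```python
from v import *
s=read_state();print(s['eef_pos'],s['tool_rot'],s['force'],s['width'])
p,r=cur();B=r*K.inv();print('C',p+r.apply(c),B.as_matrix().round(3).tolist())
rows(T([500,164,22],1.571),T([500,164,21],1.571),T([500,164,20],1.571))
```

```text
[501.29953204 166.77178754  18.67529502] [ 3.13143062 -0.47294875  2.24069559] [-0.20591443  0.45727641 -2.17797061] 52.95840550829335
C [502.82233856 163.46868428  25.60927071] [[-0.618, 0.786, 0.004], [0.786, 0.618, 0.003], [-0.0, 0.005, -1.0]]
[0.3, -2.0, 4.2] [0.007, 0.0, -0.001]
[-0.2, -2.0, 5.1] [0.007, 0.0, -0.001]
[-0.6, -2.0, 6.0] [0.007, 0.0, -0.001]
```

Call:
play_rows(
  deltas=[-1.1, 0, 2.2, 0.004, 0, 0, 0, -1.1, 0, 2.2, 0.007, 0, 0, 0],
)

```text
clock: 18.65
eef_pos: [501.3, 167.3, 16.6]
tool_rot: [3.138, -0.473, 2.242]
force: [1.2, -0.4, -2.7]
width: 52.8
gripper_force: 64.0
```

Call:
play_rows(
  deltas=[-1.1, 0, 2.2, 0, 0, 0, 0, -1.1, 0, 2.2, 0, 0, 0, 0],
)

```text
clock: 18.9
eef_pos: [501.6, 167.5, 14.6]
tool_rot: [3.137, -0.473, 2.242]
force: [0.3, -0.7, 3.0]
width: 52.6
gripper_force: 64.5
```

Contact at the expected height: force has gone from -2.7 to +3.0 N and the centre is at about 21.5 mm. One small press, then open.

Call:
play_rows(
  deltas=[-0.5, 0, 0.9, 0, 0, 0, 0, -0.5, 0, 0.9, 0, 0, 0, 0.3, -0.3, 0, 0.5, 0, 0, 0, 0.65, -0.3, 0, 0.5, 0, 0, 0, 0.8, -0.3, 0, 0.5, 0, 0, 0, 1, -0.3, 0, 0.5, 0, 0, 0, 1],
)

```text
clock: 19.65
eef_pos: [501.3, 167.2, 13.4]
tool_rot: [3.138, -0.473, 2.242]
force: [-0.3, 0.3, -0.1]
width: 85.1
gripper_force: 0.0
```

Call:
play_rows(
  deltas=[0, 0, -10, 0, 0, 0, 1, 0, 0, -40, 0, 0, 0, 1, 0, 0, -90, 0, 0, 0, 1, 0, 0, -150, 0, 0, 0, 1, 0, 0, -150, 0, 0, 0, 1],
)

```text
clock: 20.27
eef_pos: [547.8, 112.1, 151.3]
tool_rot: [3.13, -0.467, 2.24]
force: [-0.6, 0.5, -0.5]
width: 85.3
gripper_force: 0.0
```

Run:
```python
from h import *
s=read_state();print(s['clock'],s['eef_pos'],s['force'],s['width'])
b0=cv2.imread('pics/scene0.png');b=get_image('scene')[:,:,::-1];a=get_image('top')[:,:,::-1];a0=cv2.imread('pics/top0.png')
cv2.imwrite('pics/f.png',b)
# red mark, base in both views
for n,im in(('scene',b),('top',a)):
    h=cv2.cvtColor(im,cv2.COLOR_BGR2HSV)
    roi=np.zeros(h.shape[:2],bool)
    if n=='scene': roi[170:225,275:345]=1
    else: roi[155:215,168:228]=1
    nb=roi&~((h[...,0]>95)&(h[...,0]<135)&(h[...,1]>60))&(im.max(2)>120)
    red=roi&((h[...,0]<4)|(h[...,0]>172))&(h[...,1]>150)&(im[...,2]>120)
    for m in(nb,red):
        if m.sum()>3:
            r=cv2.minAreaRect(cv2.findNonZero(m.astype(np.uint8)));print(n,m.sum(),np.round(r[0],1),np.round(r[1],1),round(r[2]),ray(n,*r[0],34).round(1))
# displacement of other wares: diff counts at original places
d=(np.abs(a.astype(int)-a0).max(2)>60)
for nm,u,v,k in(('saucer',259,109,16),('brown',98,208,12),('bowl',98,147,14),('vase',185,80,14),('jar',397,152,13),('loupe',398,213,10),('snuff',310,148,6)): print(nm,d[v-k:v+k,u-k:u+k].sum())
```

```text
20.275 [547.76231461 112.07982196 151.26249533] [-0.60899785  0.46379563 -0.45018013] 85.30939189548542
scene 2034 [309.5 197. ] [54. 69.] 90 [517.3 156.6  34. ]
scene 4 [308.5 194. ] [3. 0.] 180 [504.9 164.7  34. ]
top 867 [197.5 184.5] [59. 59.] 90 [501.9 155.3  34. ]
top 21 [194. 184.] [4.2 4.2] 45 [503.2 165.1  34. ]
saucer 928
brown 0
bowl 0
vase 0
jar 5
loupe 272
snuff 58
```

View pics/f.png

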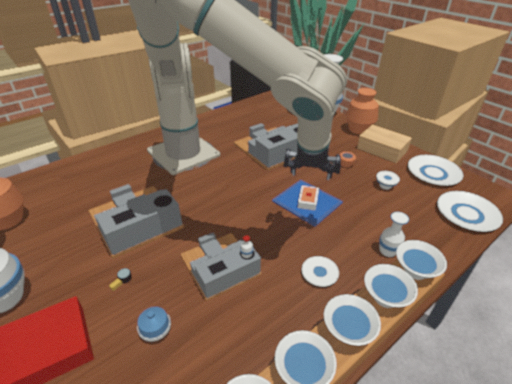

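The box lies base-up in the middle of the pad, with the red mark at (308,194), about 4 mm from the pad's centre. The saucer (320,271), loupe (121,275), snuff bottle (246,247), jar, vase and cups are where they were in the first picture. The top-view differences there come from the arm and its shadow. Handing in.

```bash
python3 -c "
from cell import *
print(finish_job())"
```

```text
the job is handed in; nothing more can be done
None
```

I lifted the ink box out free end first, stood it on end on the pad and let go, then took it again and laid it painted face down about 4 mm from the pad's centre with the red mark up; the job is handed in, but no verdict was shown.

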